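Turn the tasting carousel until the squat jar faces front

TASK

Turn the display carousel by pushing the wooden posts on its rim with the fingertips until the squat jar with the wide lid stands squarely at the front, in line with the dark tongue that sticks out from under the tray, and leave it at rest there. Do not touch, lift or tip anything that stands on the carousel, and leave the things on the counter around it alone.

Things in the scene. Friction and masses are not known exactly. Their poses are not given: they have to be found in the camera images.
- squat_jar: the item to bring to the front: the squat amber glass jar with a wide black lid, 60 mm in diameter and 56 mm tall, the widest and lowest thing on the carousel; loose, about 70 mm from the carousel's axis. Origin: centre of its underside. Not to be touched, it rides on the tray
- carousel: round wooden tray, 296 mm across, 24 to 40 mm above the counter; turns either way without stops about its vertical axis; a rubbing bearing (about 0.1 N m, under 1 N at the rim) stops it almost at once when not pushed. Six items stand on it 60 degrees apart, 70 mm from the axis, the tallest to 132 mm above the counter. Origin: on the axis, on the tray's underside; z up
- rim_post (a point): top of one of the six alike wooden posts on the tray's rim, the parts to push sideways: 12 mm in diameter, 137 mm from the axis, rising from 40 to 125 mm above the counter. This one stands at 30 degrees from the carousel's own x axis (counted towards its y axis), the others every 60 degrees on. They stand midway between the items in angle
- front_spot (a point): the front: a point fixed to the carousel's unmoving foot, 70 mm from the axis, 40 mm above the counter, in line with the tongue: a dark wooden strip 50 mm wide, 12 mm high, reaching out under the tray to 200 mm from the axis. The direction from axis to this point is the tongue's direction: roughly towards the robot, but turned differently each time
- bottle_a: slim round bottle of amber glass, 40 mm in diameter and 92 mm tall, with a narrow black cap; loose, standing on the carousel tray. Origin: centre of its underside. Not to be touched; one of four alike
- bottle_b: slim round bottle of amber glass, 40 mm in diameter and 92 mm tall, with a narrow black cap; loose, standing on the carousel tray. Origin: centre of its underside. Not to be touched; one of four alike
- bottle_c: slim round bottle of amber glass, 40 mm in diameter and 92 mm tall, with a narrow black cap; loose, standing on the carousel tray. Origin: centre of its underside. Not to be touched; one of four alike
- bottle_d: slim round bottle of amber glass, 40 mm in diameter and 92 mm tall, with a narrow black cap; loose, standing on the carousel tray. Origin: centre of its underside. Not to be touched; one of four alike
- tin: square steel tin with a lid, 40 by 40 mm and 79 mm tall, loose, standing on the carousel tray. Origin: centre of its underside. Not to be touched
- cup: white tasting cup, 64 mm across and 65 mm tall, loose on the counter to the left of the carousel. Origin: centre of its underside. Leave alone
- counter_bottle: amber bottle, 52 mm in diameter and 120 mm tall, loose on the counter to the right of the carousel. Origin: centre of its underside. Leave alone
- carton: small cardboard carton, 70 by 60 mm and 60 mm tall, loose on the counter to the left of the carousel. Origin: centre of its underside. Leave alone

How it is judged:
By the outcome, as a careful person would: the job done as asked, in the order asked, and still so for the second after the job is handed in, with the robot touching nothing.
It also fails if it takes over 72 s, if anything falls off the work surface, if the arm or the gripper's body presses on something with over 40 N, if the wrist force passes 120 N, or if a joint passes its speed limit or range.

ROBOT

A 6-joint arm with a two-finger parallel gripper is mounted at the origin on the work surface. World frame = base frame: x ahead of the robot, y to its left, z up, the work surface at z = 0. Lengths are in m, angles in rad, forces in N, time in s.
With the tool pointing down it reaches from about 0.35 to 0.875 m from the base axis. Payload 4.2 kg.
Tool frame: the origin (TCP) lies at the very end of the fingers, on their centre line; the grasp point (between the pads) lies 19 mm behind it (tcp_to_grasp is the distance from the TCP to the grasp point, in m); z points along the fingers, y is the direction in which the jaws open and shut (so a half turn about z gives the same grasp; the last joint's range is limited). The gripper opens to 85 mm and grips with 20 to 120 N. Pads are 22 mm wide; open, the fingers measure 114 mm over their backs; the gripper's body (76 mm by 85 mm) begins 54 mm behind the grasp point. The pads swing forward as they close: fully open they stand 13 mm farther back than shut.
Start: joints at [-0.979, 0.385, 0.008, 0, -1.194, -0.259], TCP at [0.204, -0.591, 0.231] pointing down, gripper open.
Joint ranges: [-3.14, 3.14], [-1.21, 2.06], [-1.07, 1.41], [-3.16, 2.05], [-2.99, -0.16], [-3.1, 3.1]. Speed limits (rad/s): [2.79, 2.79, 3.14, 3.14, 3.14, 3.14].

INTERFACE

Orientations are given as a unit quaternion [w, x, y, z].
In Python, from workcell import state, snapshot, finish_job, look_for, tcp_to_grasp gives the robot as it stands. The module is installed in compiled form; this text tells all that it offers.
- The arm moves only by the tool move_arm, never from a script. Its argument "commands" is a list of rows, each a list of 7 numbers: the shift along the tool's x, y, z normalised to -1 to 1, where 1 is 0.5 m, then the turn, a rotation vector about the tool's x, y, z normalised to -1 to 1, where 1 is 1.5 rad, then the opening, from 0 (shut) to 1 (fully open). In form: [[tx, ty, tz, ax, ay, az, fingers], ...]. A call has 1 to 20 rows; each row shifts and turns the commanded pose from where the row before left it, along the tool's axes as they then stand; what a row does not reach is not made up. A row lasts 1/10 s, in which the tool goes at most 50 mm and 8.59 degrees, less where a joint would pass 70% of its speed; a pose out of reach is approached as far as the arm can. A call with a number of a shift or a turn outside -1 to 1 is refused whole. A call with a gripper value outside its range is refused whole. The fingers move at their own pace and stop on an object; "newtons" is the grip in N (left out, the last holds). Time passes only in rows, so rows that do not move let the fingers close. It gives the time, the measured TCP pose, the force and the opening at its end, in the units of the state.
- state(): the state, without advancing time (a new reading comes with each control period).
- snapshot(name): name is "scene" or "top"; returns a dict with "pixels" (400x640x3 uint8, blue, green, red), "z_map" (400x640 float32, m along the optical axis (not along the pixel's ray), 0 where there is no reading), "vertical_fov" (degrees; the focal length in pixels is half the picture's height over the tangent of half this angle, whatever the lens; pixels are square), "cx", "cy" (the principal point, pixels), "extrinsics" (4x4, takes a point from camera to world coordinates). Camera axes: x right, y down, z forward; pixel columns grow to the right and rows downward; lengths in m; the calibration is good to about 2 mm. A picture is of the moment at which its call begins.
- finish_job(): hands the job in, once; it reports no verdict.
Trained networks look in the newest picture that a camera, given by its name, has taken for a name from the list of things; names that differ only in an ending like _2 or _b are one class to them, and where a whole thing is asked for, a point or a joint stands for the part that bears it (a point fixed in the world has none). Each returns a list of dicts, best first, with "score" (0 to 1); they miss things now and then, are a little off and sometimes report something else, mostly with a low value. They report only what shows in the picture. A call takes as long as a camera call.
- look_for(camera, target): "xy" ([column, row] in pixels, amid what is visible of it).
The state is a dict: "time_s": time; "joint_pos": joint angles; "dq": joint speeds; "joint_torque": joint torques, N m; "eef_pos": TCP position; "tcp_rot": TCP orientation; "contact_force": force on the tool from outside, world axes, zero at the start; "ft_torque": the same for the moment, N m; "opening": opening from 0.0 (shut) to 1.0 (fully open).
Only numpy, scipy, OpenCV 4.12 (cv2) and the standard library are available. Lean on these libraries where they do the work, as an engineer would, in place of code of your own. Each camera call takes 0.05 s, during which the arm holds its last target.

## Working session

There is one attempt and no reset: what is moved stays moved. The work goes in short steps, Python scripts to look and compute and a tool call to move; the robot and the scene stay as the last step left them, time stands still between calls to the robot, and variables do not carry over. Pictures are saved under pics/ and viewed, and the job is handed in when it is done.

Besides the shell and the picture viewer there is one more tool, called after "Emit:" in YAML: its name, and indented under it one key for each argument. move_arm: Moves the arm, as the interface text tells. Its arguments: {"type":"object","properties":{"commands":{"type":"array","items":{"type":"array","items":{"type":"number"}}},"newtons":{"type":"number"}},"required":["commands"]}

```bash
mkdir -p pics
cat > h.py <<'E'
import numpy as np, cv2
from workcell import *
def P(s,u,v,z=None):
    f=200/np.tan(np.radians(s["vertical_fov"])/2); E=np.array(s["extrinsics"])
    d=np.stack([(u-s["cx"])/f,(v-s["cy"])/f,np.ones_like(np.asarray(u,float))],-1)
    if z is None:
        zz=s["z_map"][np.asarray(v,int),np.asarray(u,int)]
        return (d*zz[...,None])@E[:3,:3].T+E[:3,3]
    w=d@E[:3,:3].T
    return E[:3,3]+w*((z-E[2,3])/w[...,2])[...,None]
E
python3 - <<'E'
from h import *
st=state();print(st)
for n in("scene","top"):
    s=snapshot(n);cv2.imwrite(f"pics/{n}0.png",s["pixels"]);print(n,s["vertical_fov"],s["cx"],s["cy"],np.round(s["extrinsics"],3).tolist())
    for t in("squat_jar","carousel","rim_post","bottle_a","tin"):
        for r in look_for(n,t): 
            u,v=r["xy"]; print(t,round(r["score"],2),np.round(r["xy"]),np.round(P(s,u,v),3))
E
```

```text
{'time_s': 0.0, 'joint_pos': array([-9.79384993e-01,  3.85551169e-01,  6.59840998e-03, -4.80972584e-04,
       -1.19400880e+00, -2.58587009e-01]), 'dq': array([-2.57789524e-04, -3.38644230e-04,  1.04923690e-03, -4.74930963e-05,
       -2.01143914e-03, -8.32639859e-04]), 'joint_torque': array([ 4.77900212e-04, -3.92293525e+01,  1.88400525e+01,  4.18601856e+00,
       -4.64025172e-03,  3.90883017e-06]), 'eef_pos': array([ 0.20400299, -0.59013681,  0.23021679]), 'tcp_rot': array([-2.42747478e-04, -1.65557548e-01,  9.86199511e-01,  1.07846576e-03]), 'contact_force': array([0.13555396, 0.57087967, 0.7799019 ]), 'ft_torque': array([ 0.01135768, -0.01787568, -0.00372125]), 'opening': 0.9986169790644941}
scene 48.85689159501317 317.30600253399024 201.5902159182861 [[0.116, 0.832, -0.543, 1.188], [0.993, -0.101, 0.057, -0.089], [-0.007, -0.546, -0.838, 1.147], [0.0, 0.0, 0.0, 1.0]]
squat_jar 0.75 [258. 249.] [ 0.638 -0.191  0.097]
carousel 0.81 [273. 240.] [ 0.585 -0.152  0.041]
rim_post 0.92 [274. 245.] [ 0.6   -0.15   0.039]
bottle_a 0.68 [290. 248.] [ 0.646 -0.105  0.101]
bottle_a 0.64 [284. 214.] [ 0.535 -0.114  0.091]
bottle_a 0.52 [261. 214.] [ 0.529 -0.178  0.097]
bottle_a 0.52 [249. 233.] [ 0.591 -0.212  0.106]
tin 0.81 [299. 229.] [ 0.603 -0.077  0.121]
top 54.37156379203134 320.3310548163138 198.71881912443425 [[-0.029, -0.989, 0.142, 0.388], [-1.0, 0.028, -0.009, -0.015], [0.005, -0.142, -0.99, 1.11], [0.0, 0.0, 0.0, 1.0]]
squat_jar 0.62 [381. 164.] [ 0.622 -0.189  0.095]
carousel 0.67 [368. 189.] [ 0.564 -0.157  0.042]
rim_post 0.93 [364. 191.] [ 0.56  -0.147  0.041]
bottle_a 0.7 [352. 205.] [ 0.51  -0.105  0.12 ]
bottle_a 0.65 [391. 182.] [ 0.57  -0.21   0.107]
bottle_a 0.63 [381. 207.] [ 0.505 -0.178  0.125]
bottle_a 0.49 [354. 159.] [ 0.629 -0.115  0.13 ]
tin 0.67 [339. 182.] [ 0.574 -0.074  0.118]
```

Run:
```python
import cv2
a=cv2.imread("pics/top0.png");cv2.imwrite("pics/top0c.png",cv2.resize(a[100:290,260:500],None,fx=3.3,fy=3.1,interpolation=cv2.INTER_CUBIC)[:600,:800])
a=cv2.imread("pics/scene0.png");cv2.imwrite("pics/scene0c.png",cv2.resize(a[120:330,150:400],None,fx=2.8,fy=2.8,interpolation=cv2.INTER_CUBIC))
```

```text
(no output)
```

View pics/top0.png

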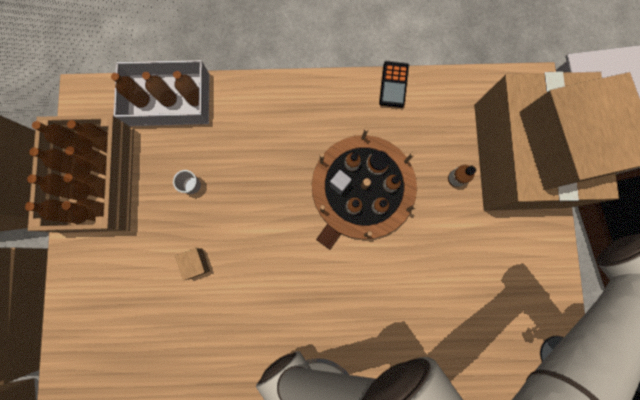

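View pics/top0c.png

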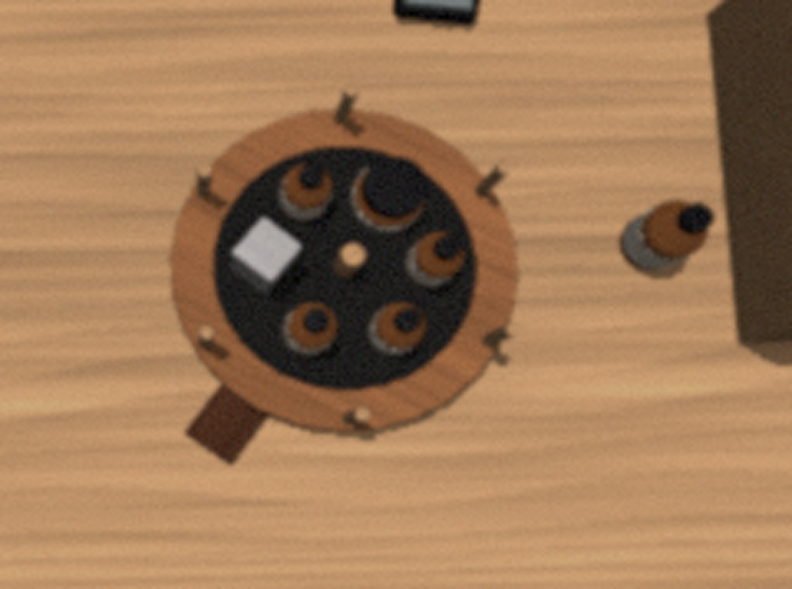

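View pics/scene0c.png

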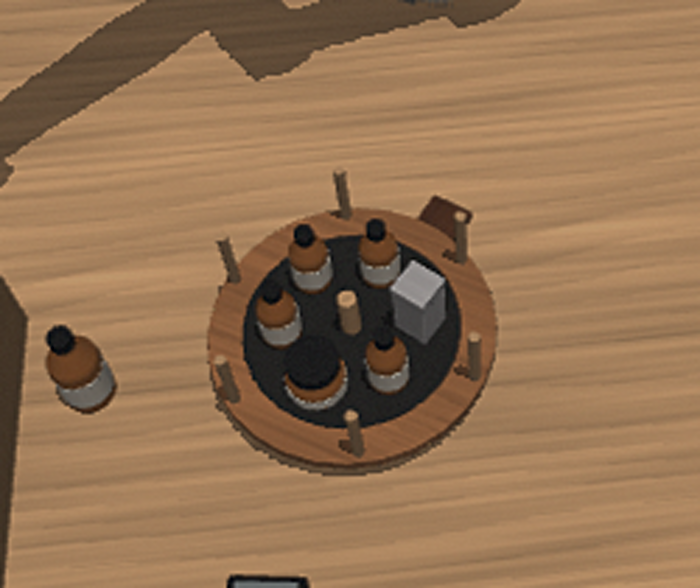

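The top view shows the carousel at about (366,186). The jar's wide black lid is at (377,160), towards the back, and the tongue at (329,236), front-left. The scene view agrees. Next I'll measure these from the depth maps.

```bash
cat > m.py <<'E'
from h import *
from scipy.optimize import least_squares
def measure(verbose=True):
    out={}
    clouds=[]
    for n in("top","scene"):
        s=snapshot(n); v,u=np.mgrid[0:400,0:640]; p=P(s,u,v); p[s["z_map"]==0]=9
        px=s["pixels"].astype(int); clouds.append((n,p,px))
        c=np.array([.57,-.147])
        hsv=cv2.cvtColor(s["pixels"],cv2.COLOR_BGR2HSV)
        # circle: outer edge of tray-top points in angular bins
        for _ in range(4):
            d=p[...,:2]-c; r=np.hypot(d[...,0],d[...,1]); a=np.arctan2(d[...,1],d[...,0])
            m=(abs(p[...,2]-.04)<.006)&(r<.165)&(r>.1)
            b=((a+np.pi)/(2*np.pi)*72).astype(int)
            pts=[]
            for k in range(72):
                q=m&(b==k)
                if q.sum()>3:
                    i=np.argmax(np.where(q,r,0)); pts.append(p[...,:2].reshape(-1,2)[i])
            pts=np.array(pts)
            f=least_squares(lambda x:np.hypot(*(pts-x[:2]).T)-x[2],[*c,.148],loss="soft_l1",f_scale=.002)
            c=f.x[:2]
        d=p[...,:2]-c; r=np.hypot(d[...,0],d[...,1]); a=np.degrees(np.arctan2(d[...,1],d[...,0]))
        ztray=np.median(p[...,2][m])
        # lid: dark, z~.096, near jar
        lid=(abs(p[...,2]-.096)<.006)&(r<.105)&(px.max(-1)<70)
        k,l,stt,cen=cv2.connectedComponentsWithStats(lid.astype(np.uint8))
        j=1+np.argmax(stt[1:,4]); L=p[l==j]
        lc,lr=cv2.minEnclosingCircle((L[:,:2]*1000).astype(np.float32)); lc=np.array(lc)/1000
        ja=np.degrees(np.arctan2(*(lc-c)[::-1]))
        t=(abs(p[...,2]-.012)<.006)&(r>.155)&(r<.215)&(abs((a-180+180)%360-180)<75)&(px[...,2]<120)&(px[...,0]<60)
        k,l,stt,_=cv2.connectedComponentsWithStats(t.astype(np.uint8))
        T=None;ta=np.nan
        if k>1:
            T=p[l==1+np.argmax(stt[1:,4])][:,:2]; far=T
            rect=cv2.minAreaRect((T*1000).astype(np.float32)); ta=np.degrees(np.arctan2(*(np.array(rect[0])/1000-c)[::-1]))
        po=(p[...,2]>.06)&(p[...,2]<.13)&(r>.12)&(r<.155)
        k,l,stt,_=cv2.connectedComponentsWithStats(po.astype(np.uint8))
        posts=[(round(float(np.degrees(np.arctan2(*(p[l==i][:,:2].mean(0)-c)[::-1])))%360,1),int(stt[i,4])) for i in range(1,k) if stt[i,4]>3]
        print(n,"c",c.round(4),"R",f.x[2].round(4),"zt",ztray.round(4),"lid",lc.round(4),len(L),"rad",lr.__round__(1),"r",np.hypot(*(lc-c)).round(4),"ang",ja.round(2),"tongue",ta.round(2),None if T is None else (len(T),np.array(rect[1]).round(0),rect[2].__round__(1)))
        print("  posts",posts)
if __name__=="__main__": measure()
E
python3 m.py
```

```text
top c [ 0.5755 -0.1478] R 0.1466 zt 0.04 lid [ 0.6354 -0.1856] 296 rad 26.4 r 0.0709 ang -32.26 tongue 142.89 (272, array([48., 44.]), 51.9)
  posts [(359.5, 46), (60.0, 36), (298.6, 51), (119.6, 31), (238.2, 46), (178.2, 30)]
scene c [ 0.5751 -0.1453] R 0.1471 zt 0.0405 lid [ 0.6336 -0.1828] 287 rad 27.9 r 0.0694 ang -32.68 tongue 142.74 (143, array([49., 41.]), 50.8)
  posts [(179.0, 62), (117.9, 59), (239.8, 63), (58.0, 67), (300.2, 65), (359.2, 64)]
```

Emit:
move_arm:
  commands:
    - [-0.02,0.018,0,0,0,0,0]
    - [-0.06,0.052,0,0,0,0,0]
    - [-0.06,0.052,0,0,0,0,0]
    - [-0.06,0.052,0,0,0,0,0]
    - [-0.06,0.052,0,0,0,0,0]
    - [-0.06,0.052,0,0,0,0,0]
    - [-0.06,0.052,0,0,0,0,0]
    - [-0.06,0.052,0,0,0,0,0]
    - [-0.06,0.052,0,0,0,0,0]
    - [-0.06,0.052,0,0,0,0,0]
    - [-0.06,0.052,0,0,0,0,0]
    - [-0.06,0.052,0,0,0,0,0]
    - [-0.06,0.052,0,0,0,0,0]
    - [-0.06,0.052,0,0,0,0,0]
    - [-0.06,0.052,0,0,0,0,0]
    - [-0.06,0.052,0,0,0,0,0]
    - [-0.06,0.052,0,0,0,0,0]
    - [-0.02,0.019,0,0,0,0,0]
    - [0,0,0,0,0,0,0]
    - [0,0,0,0,0,0,0]
  newtons: 40

```text
time_s: 2.7
eef_pos: [0.534, -0.0167, 0.2312]
tcp_rot: [-0.0, -0.166, 0.986, 0.0]
contact_force: [0.5, 0.0, 0.2]
opening: 0.004
```

Emit:
move_arm:
  commands:
    - [0,0,0.04,0,0,0,0]
    - [0,0,0.06,0,0,0,0]
    - [0,0,0.06,0,0,0,0]
    - [0,0,0.05,0,0,0,0]
    - [0,0,0.04,0,0,0,0]
    - [0,0,0.02,0,0,0,0]
    - [0,0,0.012,0,0,0,0]
    - [0,0,0,0,0,0,0]

```text
time_s: 3.5
eef_pos: [0.5346, -0.0172, 0.0903]
tcp_rot: [-0.0, -0.165, 0.986, -0.0]
contact_force: [0.8, 0.5, 0.3]
opening: 0.003
```

```bash
python3 - <<'E'
from h import *
st=state();print(st["eef_pos"],st["joint_pos"],st["contact_force"])
s=snapshot("scene");cv2.imwrite("pics/s1.png",cv2.resize(s["pixels"][120:330,150:400],None,fx=2.8,fy=2.8))
E
python3 m.py
```

```text
[ 0.53461727 -0.01722479  0.09033854] [ 2.71219947e-01  3.82288586e-01 -3.97885576e-01  1.07877070e-04
 -7.90948777e-01 -1.51005963e+00] [0.78910357 0.5015179  0.29079624]
top c [ 0.5756 -0.1478] R 0.1467 zt 0.0401 lid [ 0.6356 -0.1853] 296 rad 26.6 r 0.0708 ang -32.05 tongue 142.73 (282, array([49., 45.]), 51.8)
  posts [(359.5, 48), (298.5, 51), (238.2, 45), (119.9, 28), (178.2, 31)]
scene c [ 0.5757 -0.1457] R 0.1467 zt 0.0406 lid [ 0.6338 -0.1829] 288 rad 27.6 r 0.069 ang -32.59 tongue 149.77 (9, array([ 6., 16.]), 46.6)
  posts [(178.8, 65), (239.5, 65), (105.0, 63), (58.4, 67), (300.0, 64), (359.4, 63)]
```

View pics/s1.png

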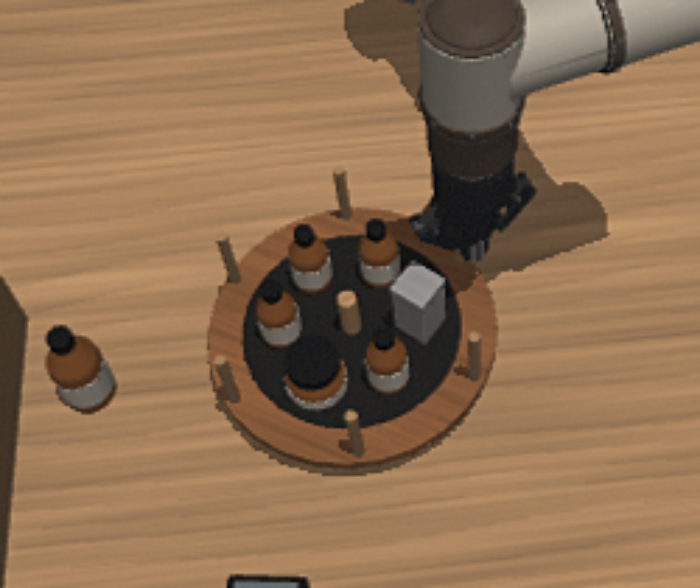

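The fingertips are shut between two posts, next to the front-left post at about 119°, with clear space to the items. Now I push counter-clockwise along the arc.

Emit:
move_arm:
  commands:
    - [0.004,0.001,0,0,0,0,0]
    - [0.0048,0.0005,0,0,0,-0.0116,0]
    - [0.0048,0,0,0,0,-0.0116,0]
    - [0.0048,0,0,0,0,-0.0116,0]
    - [0.0048,0,0,0,0,-0.0116,0]
    - [0.0072,0,0,0,0,-0.0174,0]
    - [0.0096,-0.0002,0,0,0,-0.0233,0]
    - [0.0096,-0.0002,0,0,0,-0.0233,0]
    - [0.0096,-0.0002,0,0,0,-0.0233,0]
    - [0.0096,-0.0002,0,0,0,-0.0233,0]
    - [0.0072,0,0,0,0,-0.0174,0]
    - [0.0048,0,0,0,0,-0.0116,0]

```text
time_s: 4.85
eef_pos: [0.4983, -0.034, 0.0904]
tcp_rot: [0.0, -0.302, 0.953, 0.0]
contact_force: [0.5, 0.6, 1.4]
opening: -0.001
```

```bash
cat > t.py <<'E'
from h import *
from scipy.spatial.transform import Rotation as R
st=state();q=st["tcp_rot"];x=R.from_quat([q[1],q[2],q[3],q[0]]).apply([1,0,0])
d=st["eef_pos"][:2]-[.5756,-.1465]
print(st["time_s"],"r",np.hypot(*d).round(4),"ang",np.degrees(np.arctan2(d[1],d[0])).round(2)%360,"heading-90",(np.degrees(np.arctan2(x[1],x[0]))-90).round(2)%360,"z",st["eef_pos"][2],"q",st["joint_pos"].round(2),"F",st["contact_force"].round(1))
E
python3 t.py; python3 m.py
```

```text
4.85 r 0.1365 ang 124.51 heading-90 125.13999999999999 z 0.09036443805892296 q [ 0.26  0.33 -0.48 -0.   -0.76 -1.21] F [0.5 0.6 1.4]
top c [ 0.5755 -0.1478] R 0.1467 zt 0.04 lid [ 0.642  -0.1719] 292 rad 26.3 r 0.0708 ang -19.89 tongue 142.23 (284, array([53., 46.]), 52.9)
  posts [(11.9, 46), (311.1, 52), (72.1, 31), (250.5, 46), (190.4, 32)]
scene c [ 0.5755 -0.1453] R 0.1469 zt 0.0406 lid [ 0.6419 -0.1703] 294 rad 27.5 r 0.0709 ang -20.62 tongue 135.78 (10, array([ 7., 17.]), 46.5)
  posts [(191.6, 64), (123.2, 66), (252.2, 69), (70.4, 56), (312.5, 64), (11.3, 65)]
```

Emit:
move_arm:
  commands:
    - [0.0048,0,0,0,0,-0.0116,0]
    - [0.0072,-0.0001,0,0,0,-0.0174,0]
    - [0.0096,-0.0002,0,0,0,-0.0233,0]
    - [0.0096,-0.0002,0,0,0,-0.0233,0]
    - [0.0096,-0.0002,0,0,0,-0.0233,0]
    - [0.0096,-0.0002,0,0,0,-0.0233,0]
    - [0.0096,-0.0002,0,0,0,-0.0233,0]
    - [0.0096,-0.0002,0,0,0,-0.0233,0]
    - [0.0096,-0.0002,0,0,0,-0.0233,0]
    - [0.0096,-0.0002,0,0,0,-0.0233,0]
    - [0.0096,-0.0002,0,0,0,-0.0233,0]
    - [0.0096,-0.0002,0,0,0,-0.0233,0]
    - [0.0096,-0.0002,0,0,0,-0.0233,0]
    - [0.0096,-0.0002,0,0,0,-0.0233,0]
    - [0.0096,-0.0002,0,0,0,-0.0233,0]
    - [0.0096,-0.0002,0,0,0,-0.0233,0]
    - [0.0096,-0.0002,0,0,0,-0.0233,0]
    - [0.0096,-0.0002,0,0,0,-0.0233,0]
    - [0.0072,-0.0001,0,0,0,-0.0174,0]
    - [0.0048,0,0,0,0,-0.0116,0]

```text
time_s: 6.95
eef_pos: [0.4464, -0.1045, 0.0902]
tcp_rot: [-0.0, -0.589, 0.808, 0.0]
contact_force: [-0.6, -0.6, -0.4]
opening: 0.002
```

```bash
python3 t.py; python3 m.py
```

```text
6.95 r 0.1359 ang 162.01 heading-90 162.15 z 0.09024113201049722 q [ 0.13  0.27 -0.58 -0.   -0.72 -0.44] F [-0.6 -0.6 -0.4]Traceback (most recent call last):
  File "m.py", line 43, in <module>
    if __name__=="__main__": measure()
                             ~~~~~~~^^
  File "m.py", line 41, in measure
    print(n,"c",c.round(4),"R",f.x[2].round(4),"zt",ztray.round(4),"lid",lc.round(4),len(L),"rad",lr.__round__(1),"r",np.hypot(*(lc-c)).round(4),"ang",ja.round(2),"tongue",ta.round(2),None if T is None else (len(T),np.array(rect[1]).round(0),rect[2].__round__(1)))
                                                                                                                                                                            ^^^^^^^^
AttributeError: 'float' object has no attribute 'round'
```

Emit:
move_arm:
  commands:
    - [0.0048,0,0,0,0,-0.0116,0]
    - [0.0072,-0.0001,0,0,0,-0.0174,0]
    - [0.0096,-0.0001,0,0,0,-0.0233,0]
    - [0.0096,-0.0001,0,0,0,-0.0233,0]
    - [0.0096,-0.0001,0,0,0,-0.0233,0]
    - [0.0096,-0.0001,0,0,0,-0.0233,0]
    - [0.0096,-0.0001,0,0,0,-0.0233,0]
    - [0.0096,-0.0001,0,0,0,-0.0233,0]
    - [0.0096,-0.0001,0,0,0,-0.0233,0]
    - [0.0096,-0.0001,0,0,0,-0.0233,0]
    - [0.0096,-0.0001,0,0,0,-0.0233,0]
    - [0.0096,-0.0001,0,0,0,-0.0233,0]
    - [0.0096,-0.0001,0,0,0,-0.0233,0]
    - [0.0096,-0.0001,0,0,0,-0.0233,0]
    - [0.0096,-0.0001,0,0,0,-0.0233,0]
    - [0.0096,-0.0001,0,0,0,-0.0233,0]
    - [0.0096,-0.0001,0,0,0,-0.0233,0]
    - [0.0096,-0.0001,0,0,0,-0.0233,0]
    - [0.0072,-0.0001,0,0,0,-0.0174,0]
    - [0.0048,0,0,0,0,-0.0116,0]

```text
time_s: 9.0
eef_pos: [0.4473, -0.1917, 0.0903]
tcp_rot: [-0.0, 0.815, -0.579, -0.0]
contact_force: [-0.1, 0.5, 0.6]
opening: -0.001
```

```bash
sed -i 's/ta.round(2)/np.round(ta,2)/; s/ta=np.nan/ta=np.nan;rect=None/' m.py; python3 t.py; python3 m.py
python3 - <<'E'
from h import *
s=snapshot("scene");cv2.imwrite("pics/s2.png",cv2.resize(s["pixels"][120:330,150:400],None,fx=2.8,fy=2.8))
E
```

```text
9.0 r 0.136 ang 199.41 heading-90 199.18 z 0.09027049655685367 q [-0.07  0.31 -0.51 -0.   -0.74  0.41] F [-0.1  0.5  0.6]
top c [ 0.5774 -0.1477] R 0.1455 zt 0.04 lid [ 0.6158 -0.0899] 306 rad 26.8 r 0.0694 ang 56.34 tongue nan None
  posts [(27.4, 45), (326.0, 49), (88.1, 39), (265.0, 50)]
scene c [ 0.5755 -0.1457] R 0.1469 zt 0.0406 lid [ 0.6152 -0.0863] 276 rad 27.6 r 0.0715 ang 56.24 tongue 142.48 (172, array([51., 43.]), 47.3)
  posts [(146.0, 63), (205.5, 82), (85.5, 57), (267.5, 67), (26.3, 61), (327.5, 64)]
```

View pics/s2.png

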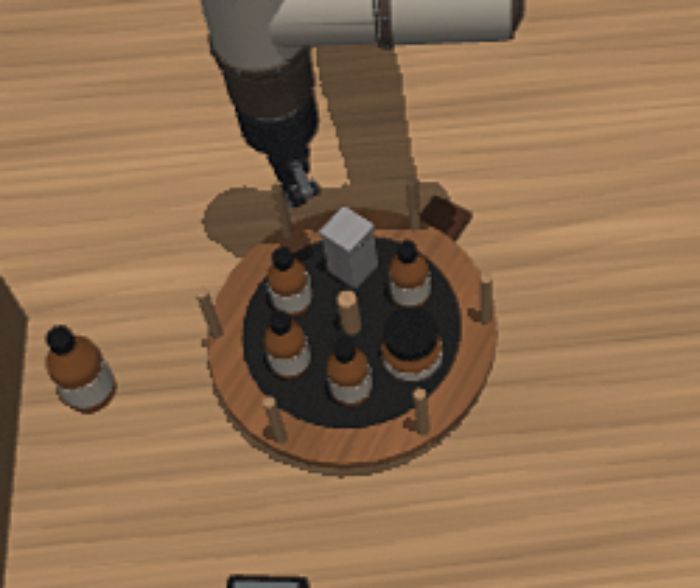

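The push works: the jar has moved from about −31° to +56° and the target is about 142°. The jar lid is at (411,330) in the crop and the items are standing undisturbed.

Emit:
move_arm:
  commands:
    - [0.0048,0,0,0,0,-0.0116,0]
    - [0.0072,-0.0001,0,0,0,-0.0174,0]
    - [0.0096,-0.0001,0,0,0,-0.0233,0]
    - [0.0096,-0.0001,0,0,0,-0.0233,0]
    - [0.0096,-0.0001,0,0,0,-0.0233,0]
    - [0.0096,-0.0001,0,0,0,-0.0233,0]
    - [0.0096,-0.0001,0,0,0,-0.0233,0]
    - [0.0096,-0.0001,0,0,0,-0.0233,0]
    - [0.0096,-0.0001,0,0,0,-0.0233,0]
    - [0.0096,-0.0001,0,0,0,-0.0233,0]
    - [0.0096,-0.0001,0,0,0,-0.0233,0]
    - [0.0096,-0.0001,0,0,0,-0.0233,0]
    - [0.0096,-0.0001,0,0,0,-0.0233,0]
    - [0.0096,-0.0001,0,0,0,-0.0233,0]
    - [0.0096,-0.0001,0,0,0,-0.0233,0]
    - [0.0096,-0.0001,0,0,0,-0.0233,0]
    - [0.0096,-0.0001,0,0,0,-0.0233,0]
    - [0.0096,-0.0001,0,0,0,-0.0233,0]
    - [0.0072,-0.0001,0,0,0,-0.0174,0]
    - [0.0048,0,0,0,0,-0.0116,0]

```text
time_s: 11.15
eef_pos: [0.5, -0.261, 0.0901]
tcp_rot: [-0.0, 0.957, -0.291, -0.0]
contact_force: [-0.3, 0.3, 0.3]
opening: -0.004
```

```bash
python3 t.py
```

```text
11.15 r 0.1372 ang 236.57 heading-90 236.2 z 0.09014940974089411 q [-0.19  0.42 -0.33 -0.   -0.82  1.17] F [-0.3  0.3  0.3]
```

Emit:
move_arm:
  commands:
    - [0.0048,0,0,0,0,-0.0116,0]
    - [0.0072,-0.0001,0,0,0,-0.0174,0]
    - [0.0096,-0.0001,0,0,0,-0.0233,0]
    - [0.0096,-0.0001,0,0,0,-0.0233,0]
    - [0.0096,-0.0001,0,0,0,-0.0233,0]
    - [0.0096,-0.0001,0,0,0,-0.0233,0]
    - [0.0096,-0.0001,0,0,0,-0.0233,0]
    - [0.0096,-0.0001,0,0,0,-0.0233,0]
    - [0.0096,-0.0001,0,0,0,-0.0233,0]
    - [0.0096,-0.0001,0,0,0,-0.0233,0]
    - [0.0096,-0.0001,0,0,0,-0.0233,0]
    - [0.0096,-0.0001,0,0,0,-0.0233,0]
    - [0.0096,-0.0001,0,0,0,-0.0233,0]
    - [0.0096,-0.0001,0,0,0,-0.0233,0]
    - [0.0096,-0.0001,0,0,0,-0.0233,0]
    - [0.0096,-0.0001,0,0,0,-0.0233,0]
    - [0.0096,-0.0001,0,0,0,-0.0233,0]
    - [0.0096,-0.0001,0,0,0,-0.0233,0]
    - [0.0072,-0.0001,0,0,0,-0.0174,0]
    - [0.0048,0,0,0,0,-0.0116,0]

```text
time_s: 13.15
eef_pos: [0.5842, -0.2847, 0.0902]
tcp_rot: [0.0, 1.0, 0.028, -0.0]
contact_force: [-1.8, 0.0, -0.1]
opening: -0.004
```

```bash
python3 t.py; python3 m.py
python3 - <<'E'
from h import *
s=snapshot("top");cv2.imwrite("pics/s3.png",cv2.resize(s["pixels"][100:290,260:500],None,fx=3,fy=3))
E
```

```text
13.15 r 0.1385 ang 273.57 heading-90 273.24 z 0.0901860948024509 q [-0.21  0.55 -0.1   0.   -0.92  1.83] F [-1.8  0.  -0.1]
top c [ 0.5743 -0.1469] R 0.1458 zt 0.0399 lid [ 0.5345 -0.0803] 68 rad 22.0 r 0.0776 ang 120.8 tongue 142.92 (243, array([48., 44.]), 52.9)
  posts [(41.2, 40), (270.4, 18), (101.2, 34), (220.8, 33)]
scene c [ 0.576  -0.1448] R 0.1463 zt 0.0405 lid [ 0.5297 -0.0921] 246 rad 27.5 r 0.0702 ang 131.34 tongue 142.84 (168, array([52., 41.]), 50.6)
  posts [(221.6, 61), (100.7, 72), (279.7, 111), (40.4, 61), (341.4, 64)]
```

View pics/s3.png

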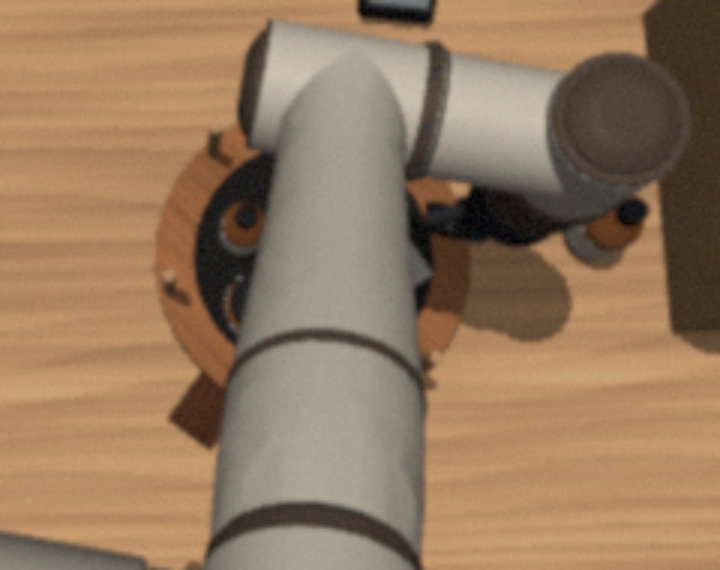

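Emit:
move_arm:
  commands:
    - [0.0048,-0.0001,0,0,0,-0.0116,0]
    - [0.0048,-0.0001,0,0,0,-0.0116,0]
    - [0.0048,-0.0001,0,0,0,-0.0116,0]
    - [0.0048,-0.0001,0,0,0,-0.0116,0]
    - [0.0048,-0.0001,0,0,0,-0.0116,0]
    - [0.0048,-0.0001,0,0,0,-0.0116,0]
    - [0.0048,-0.0001,0,0,0,-0.0116,0]
    - [0.0048,-0.0001,0,0,0,-0.0116,0]
    - [0.0024,0,0,0,0,-0.0058,0]
    - [0,0,0,0,0,0,0]
    - [-0.01,0,0,0,0,0,0]
    - [-0.02,0,0,0,0,0,0]
    - [0,0,-0.04,0,0,0,0]
    - [0,0,-0.08,0,0,0,0]
    - [0,0,-0.08,0,0,0,0]
    - [0,0,-0.06,0,0,0,0]
    - [0,0,0,0,0,0,0]

```text
time_s: 15.0
eef_pos: [0.5912, -0.2861, 0.2267]
tcp_rot: [0.002, 0.995, 0.101, 0.005]
contact_force: [0.1, -0.2, 0.9]
opening: 0.002
```

```bash
python3 t.py; python3 m.py
python3 - <<'E'
from h import *
s=snapshot("scene");cv2.imwrite("pics/s4.png",cv2.resize(s["pixels"][120:330,150:400],None,fx=2.8,fy=2.8))
E
```

```text
15.0 r 0.1405 ang 276.36 heading-90 281.65 z 0.22665154012624653 q [-0.2   0.44  0.08  0.   -1.2   1.98] F [ 0.1 -0.2  0.9]
top c [ 0.5757 -0.1477] R 0.1465 zt 0.04 lid [ 0.526  -0.0851] 51 rad 19.1 r 0.0799 ang 128.4 tongue 142.94 (269, array([49., 46.]), 53.2)
  posts [(50.5, 43), (288.9, 43), (110.5, 28), (229.4, 18)]
scene c [ 0.5751 -0.1454] R 0.147 zt 0.0407 lid [ 0.5225 -0.0982] 241 rad 27.0 r 0.0707 ang 138.04 tongue 142.94 (164, array([51., 43.]), 53.2)
  posts [(169.2, 61), (230.2, 68), (108.3, 60), (290.7, 67), (48.7, 70), (349.9, 62)]
```

View pics/s4.png

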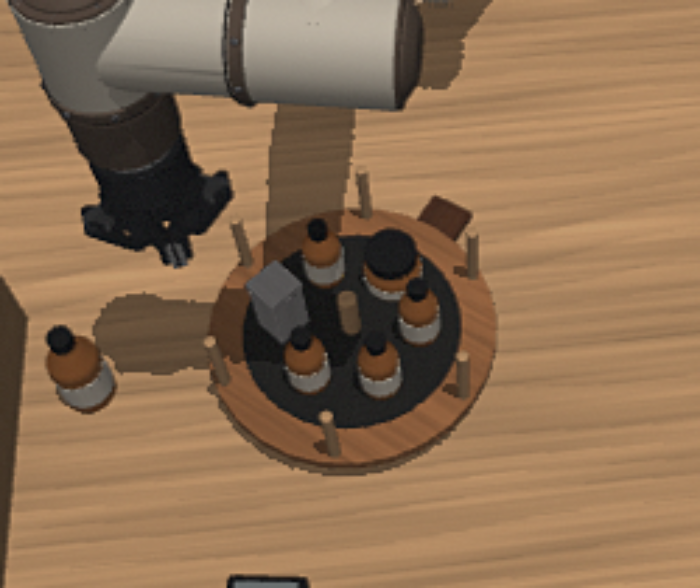

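Emit:
move_arm:
  commands:
    - [-0.04,0.018,-0.01,0,0,0,0]
    - [-0.08,0.036,-0.01,0,0,0,0]
    - [-0.08,0.036,0,0,0,0,0]
    - [-0.08,0.036,0,0,0,0,0]
    - [-0.08,0.036,0,0,0,0,0]
    - [-0.08,0.036,0,0,0,0,0]
    - [-0.08,0.036,0,0,0,0,0]
    - [-0.08,0.036,0,0,0,0,0]
    - [-0.05,0.02,0,0,0,0,0]
    - [0,0,0,0,0,0,0]

```text
time_s: 16.15
eef_pos: [0.2962, -0.4933, 0.2291]
tcp_rot: [-0.001, 0.995, 0.099, -0.001]
contact_force: [-0.3, 0.7, 0.8]
opening: 0.0
```

```bash
python3 t.py; python3 m.py
python3 - <<'E'
from h import *
for n,(a,b,c,d) in {"top":(110,260,300,440),"scene":(180,300,210,340)}.items():
    s=snapshot(n);np.save(f"{n}.npy",s,allow_pickle=True);cv2.imwrite(f"pics/{n}5.png",cv2.resize(s["pixels"][a:b,c:d],None,fx=4,fy=4,interpolation=cv2.INTER_NEAREST))
E
```

```text
16.15 r 0.4453 ang 231.15 heading-90 281.33 z 0.2291006467680832 q [-0.75  0.3  -0.12  0.   -1.15  2.52] F [-0.3  0.7  0.8]
top c [ 0.5755 -0.1477] R 0.1466 zt 0.04 lid [ 0.5228 -0.1008] 311 rad 26.2 r 0.0706 ang 138.32 tongue 142.91 (272, array([48., 45.]), 52.5)
  posts [(349.8, 50), (50.4, 43), (289.0, 46), (110.4, 27), (228.5, 45), (168.9, 29)]
scene c [ 0.5751 -0.1453] R 0.1469 zt 0.0406 lid [ 0.523  -0.0984] 245 rad 27.1 r 0.0701 ang 138.03 tongue 142.72 (165, array([52., 42.]), 49.2)
  posts [(169.2, 62), (230.1, 65), (108.3, 61), (290.5, 66), (48.7, 70), (349.9, 63)]
```

View pics/top5.png

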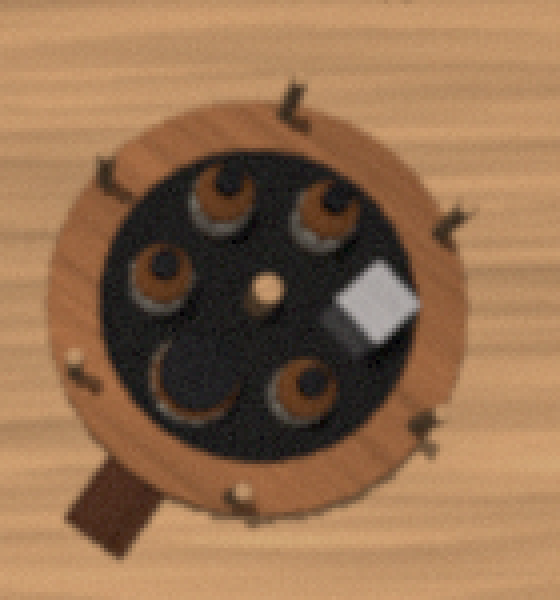

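View pics/scene5.png

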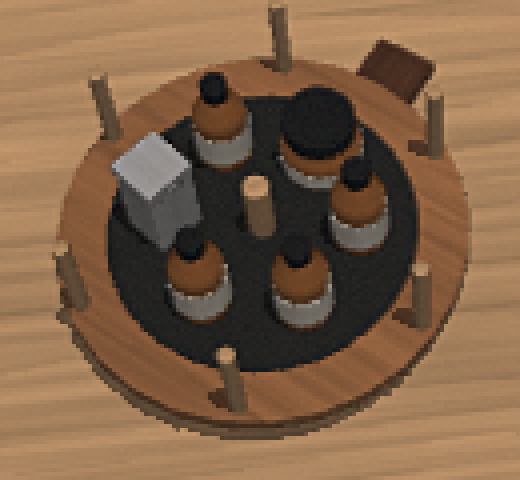

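```bash
cat > m2.py <<'E'
from h import *
def run():
    for n,c in(("top",np.array([.5755,-.1477])),("scene",np.array([.5751,-.1454]))):
        s=snapshot(n); v,u=np.mgrid[0:400,0:640]; p=P(s,u,v); px=s["pixels"].astype(int)
        # knob as a centre check
        d=p[...,:2]-c; r=np.hypot(d[...,0],d[...,1]); a=np.degrees(np.arctan2(d[...,1],d[...,0]))
        kn=(r<.02)&(p[...,2]>.05); kz=p[...,2][kn].max(); kc=p[(r<.02)&(p[...,2]>kz-.006)][:,:2].mean(0)
        lid=(abs(p[...,2]-.096)<.004)&(r<.11)
        k,l,S,_=cv2.connectedComponentsWithStats(lid.astype(np.uint8)); j=1+np.argmax(S[1:,4]); L=p[l==j][:,:2]
        e=cv2.fitEllipse(cv2.convexHull((L*1e5).astype(np.int32)).astype(np.float32)); ec=np.array(e[0])/1e5
        A=lambda q:np.degrees(np.arctan2(q[1],q[0])).round(2)
        # tongue: rays on plane z=.012, red-dark colours
        g=P(s,u,v,.012); d=g[...,:2]-c; 
        t=(px[...,2]<130)&(px[...,1]<75)&(px[...,0]<70)&(abs(p[...,2]-.012)<.008)
        res=[]
        th=np.radians(142.5)
        for _ in range(5):
            f=d@[np.cos(th),np.sin(th)]; w=d@[-np.sin(th),np.cos(th)]
            m=t&(f>.165)&(f<.205)&(abs(w)<.04)
            fs=[];ws=[]
            for lo in np.arange(.168,.196,.004):
                q=m&(f>=lo)&(f<lo+.006)
                if q.sum()>5: ws.append((w[q].min()+w[q].max())/2); fs.append(lo+.003)
            th+=np.mean(ws)/np.mean(fs)
        sl=np.degrees(np.polyfit(fs,ws,1)[0])
        print(n,"knob-c mm",((kc-c)*1000).round(1),kz.round(3),"lid mean",A(L.mean(0)-c),"ell",A(ec-c),np.array(e[1]).round(-1)/100,"r",np.hypot(*(ec-c)).round(4),"| tongue",np.degrees(th).round(2),"axis",(np.degrees(th)+sl).round(2),"knob-based jar",A(ec-kc),"width",(w[m].max()-w[m].min()).round(3))
run()
E
python3 m2.py; python3 m2.py
```

```text
top knob-c mm [ 0.3 -0.4] 0.104 lid mean 138.22 ell 138.35 [51.1 51.6] r 0.0711 | tongue 142.95 axis 144.12 knob-based jar 138.24 width 0.047
scene knob-c mm [1.  0.2] 0.104 lid mean 137.98 ell 138.42 [51.3 54.1] r 0.0704 | tongue 142.5 axis 144.65 knob-based jar 139.05 width 0.052
top knob-c mm [-0.  -0.8] 0.103 lid mean 138.18 ell 138.21 [50.8 51.8] r 0.0707 | tongue 142.91 axis 143.29 knob-based jar 137.73 width 0.047
scene knob-c mm [0.2 0.5] 0.105 lid mean 137.79 ell 138.15 [50.2 53.6] r 0.0708 | tongue 142.59 axis 141.83 knob-based jar 138.58 width 0.051
```

The jar is at about 138.2° and the tongue at about 142.75°, with both cameras agreeing. I need about 4.5° more, so I go back to the same gap.

Emit:
move_arm:
  commands:
    - [0.05,-0.02,0,0,0,0,0]
    - [0.08,-0.036,0,0,0,0,0]
    - [0.08,-0.036,0,0,0,0,0]
    - [0.08,-0.036,0,0,0,0,0]
    - [0.08,-0.036,0,0,0,0,0]
    - [0.08,-0.036,0,0,0,0,0]
    - [0.08,-0.036,0,0,0,0,0]
    - [0.08,-0.036,0,0,0,0,0]
    - [0.04,-0.018,0,0,0,0,0]
    - [0,0,0,0,0,0,0]
    - [0,0,0,0,0,0,0]

```text
time_s: 17.65
eef_pos: [0.5894, -0.2844, 0.2299]
tcp_rot: [-0.0, 0.995, 0.102, -0.001]
contact_force: [-1.0, 0.4, 0.4]
opening: -0.002
```

```bash
python3 t.py
python3 - <<'E'
from workcell import state
print(state()["eef_pos"])
E
```

```text
17.65 r 0.1386 ang 275.73 heading-90 281.69 z 0.22989165342665252 q [-0.2   0.44  0.09  0.   -1.22  1.98] F [-1.   0.4  0.4]
[ 0.58942383 -0.28438243  0.22989165]
```

Emit:
move_arm:
  commands:
    - [0,0,0.04,0,0,0,0]
    - [0,0,0.06,0,0,0,0]
    - [0,0,0.06,0,0,0,0]
    - [0,0,0.06,0,0,0,0]
    - [0,0,0.04,0,0,0,0]
    - [0,0,0.02,0,0,0,0]
    - [0,0,0,0,0,0,0]
    - [0.006,0,0,0,0,-0.01,0]
    - [0.006,0,0,0,0,-0.01,0]
    - [0.006,0,0,0,0,-0.01,0]
    - [0.006,0,0,0,0,-0.01,0]
    - [0.005,-0.0005,0,0,0,-0.006,0]
    - [0.005,-0.0005,0,0,0,-0.005,0]
    - [0.005,-0.0005,0,0,0,-0.005,0]
    - [0.004,-0.0005,0,0,0,0,0]
    - [0.004,0,0,0,0,0,0]
    - [0.003,0,0,0,0,0,0]
    - [0,0,0,0,0,0,0]
    - [0,0,0,0,0,0,0]

```text
time_s: 19.55
eef_pos: [0.6136, -0.2776, 0.0903]
tcp_rot: [0.0, 0.99, 0.143, 0.0]
contact_force: [0.6, -1.0, 0.8]
opening: 0.002
```

```bash
python3 t.py; python3 m2.py; python3 m.py
```

```text
19.55 r 0.1365 ang 286.18 heading-90 286.44 z 0.09031836026800467 q [-0.19  0.58 -0.04 -0.   -0.95  2.04] F [ 0.6 -1.   0.8]
top knob-c mm [-5.8 16.7] 0.48 lid mean 83.39 ell 82.9 [17.9 27.5] r 0.0801 | tongue 140.38 axis 158.18 knob-based jar 75.95 width 0.039
scene knob-c mm [-8.9 15.5] 0.481 lid mean 139.32 ell 140.77 [41.7 53.9] r 0.0661 | tongue 140.34 axis 152.72 knob-based jar 148.11 width 0.04
top c [ 0.5752 -0.1476] R 0.1464 zt 0.04 lid [ 0.6001 -0.0768] 2 rad 1.3 r 0.075 ang 70.62 tongue 141.08 (160, array([38., 46.]), 52.2)
  posts [(54.4, 45), (282.4, 9), (114.1, 31), (232.8, 43)]
scene c [ 0.5775 -0.1444] R 0.1453 zt 0.0405 lid [ 0.5201 -0.1025] 192 rad 26.3 r 0.0711 ang 143.9 tongue 141.63 (112, array([37., 43.]), 52.6)
  posts [(113.8, 60), (233.9, 57), (291.5, 105), (53.4, 69), (353.4, 63)]
```

Emit:
move_arm:
  commands:
    - [-0.01,0,0,0,0,0,0]
    - [-0.02,0,0,0,0,0,0]
    - [0,0,0,0,0,0,0]
    - [0,0,-0.04,0,0,0,0]
    - [0,0,-0.08,0,0,0,0]
    - [0,0,-0.08,0,0,0,0]
    - [0,0,-0.08,0,0,0,0]
    - [-0.05,0.02,0,0,0,0,0]
    - [-0.08,0.043,0,0,0,0,0]
    - [-0.08,0.043,0,0,0,0,0]
    - [-0.08,0.043,0,0,0,0,0]
    - [-0.08,0.043,0,0,0,0,0]
    - [-0.08,0.043,0,0,0,0,0]
    - [-0.08,0.043,0,0,0,0,0]
    - [-0.08,0.043,0,0,0,0,0]
    - [-0.04,0.02,0,0,0,0,0]
    - [0,0,0,0,0,0,0]

```text
time_s: 21.45
eef_pos: [0.3328, -0.5392, 0.2302]
tcp_rot: [-0.0, 0.99, 0.141, -0.0]
contact_force: [0.0, -0.1, -0.5]
opening: 0.002
```

```bash
python3 t.py; python3 m2.py; python3 m2.py; python3 m.py
python3 - <<'E'
from h import *
s=snapshot("top");cv2.imwrite("pics/t6.png",cv2.resize(s["pixels"][110:260,300:440],None,fx=4,fy=4,interpolation=cv2.INTER_NEAREST))
E
```

```text
21.45 r 0.4617 ang 238.26999999999998 heading-90 286.17 z 0.2301809830179537 q [-0.76  0.4   0.03  0.   -1.2   2.62] F [ 0.  -0.1 -0.5]
top knob-c mm [-0.4 -0.5] 0.104 lid mean 142.59 ell 142.72 [51.2 51.8] r 0.071 | tongue 142.9 axis 143.11 knob-based jar 142.23 width 0.048
scene knob-c mm [1.  0.4] 0.104 lid mean 141.9 ell 142.87 [50.8 55.2] r 0.0709 | tongue 142.78 axis 142.69 knob-based jar 143.64 width 0.051
top knob-c mm [-0.  -0.4] 0.105 lid mean 142.77 ell 142.67 [51.  52.1] r 0.0708 | tongue 142.95 axis 144.12 knob-based jar 142.43 width 0.047
scene knob-c mm [1.1 0.3] 0.103 lid mean 142.43 ell 142.59 [49.7 53.9] r 0.071 | tongue 142.78 axis 142.69 knob-based jar 143.33 width 0.051
top c [ 0.5755 -0.1478] R 0.1467 zt 0.04 lid [ 0.5194 -0.1047] 312 rad 26.3 r 0.0707 ang 142.51 tongue 142.89 (272, array([48., 46.]), 52.5)
  posts [(354.0, 49), (54.5, 44), (293.3, 49), (114.2, 31), (232.6, 44), (172.9, 29)]
scene c [ 0.5753 -0.1453] R 0.1469 zt 0.0405 lid [ 0.5192 -0.1028] 243 rad 27.2 r 0.0704 ang 142.82 tongue 143.01 (165, array([50., 41.]), 52.9)
  posts [(173.5, 62), (234.2, 65), (112.8, 59), (294.6, 65), (52.9, 68), (353.9, 63)]
```

View pics/t6.png

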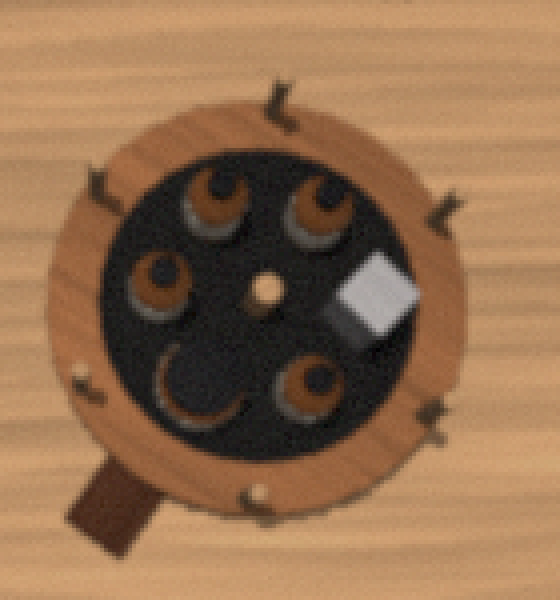

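The jar's lid at (205,380) in the crop is in line with the hub and the tongue at (115,505). It reads about 142.7° against about 142.85° for the tongue. The arm is clear, so I hand in.

```bash
python3 -c "
from workcell import *
print(finish_job())"
```

```text
the job is handed in; nothing more can be done
None
```

The squat jar now stands at the front, in line with the tongue, and I handed the job in at about 22 s of the 72 s limit.

**How:** with the fingers shut, I pushed one rim post counter-clockwise along an arc of about 170°. I then backed off, measured, and pushed the same post about 4.5° more.

**Last checks (arm clear, both cameras):**
- **Alignment:** the jar's lid centre reads about 142.7° and the tongue about 142.85°. Individual readings scatter by up to about 1°.
- **Items:** all six still stood in their places in the final picture, at rest. The measured tool force was under 2 N at every reading.
- **Counter things:** the arm went no lower than about 0.09 m and stayed over the rim when low. I did not measure the cup, carton or counter bottle again at the end.

**What disagreed:** going by the posts alone, the jar should be about 0.9° further on, at 143.6°. It looked about 1.4° off the midpoint between its posts from the start too, so I aligned the jar itself.

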